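# Shut the yellow stopcock under the manifold's sliding cover

## Robot

A 6-joint arm with a two-finger parallel gripper is mounted at the origin on a cart in front of the work surface, level with it; the furniture and walls round the work are solid. World frame = base frame: x ahead of the robot, y to its left, z up, the work surface at z = 0. Lengths are in mm, angles in degrees, forces in N, time in s.
With the tool pointing down it reaches from about 300 to 850 mm from the base axis. Payload 4.2 kg.
Tool frame: the origin (TCP) lies midway between the tips of the shut fingers; the grasp point (between the pads) lies 19 mm behind it (env.grasp_offset is the distance from the TCP to the grasp point, in mm); z points along the fingers, y is the line along which they close (so a half turn about z gives the same grasp; the last joint's range is limited). The gripper opens to 91 mm and grips with 3 to 60 N. Pads are 32 mm wide; open, the fingers measure 118 mm over their backs; the gripper's body (76 mm by 178 mm) begins 60 mm behind the grasp point.
Start: joints at [75.287, 18.312, 89.639, -0, 72.044, -1.146], TCP at [134.892, 558.97, 213.976] pointing down, gripper open.
Joint ranges: [-177.97, 177.97], [-48.28, 115.42], [12.27, 149.76], [-77.06, 257.06], [2.81, 150.46], [-146.56, 146.56]. Speed limits (degrees/s): [147.25, 147.25, 180, 180, 180, 180].

## Interface

Orientations are given as [roll, pitch, yaw] about the fixed x, y, z axes, in that order (R = Rz(yaw) Ry(pitch) Rx(roll)).
In Python, from workcell import env, optics gives the robot as it stands. The module is installed in compiled form; this text tells all that it offers.
- The arm moves only by the tool send_rows, never from a script. Its argument "targets" is a list that holds one entry, the list of rows, each a list of 7 numbers: the turn, a rotation vector about the world's x, y, z scaled (see below), then the shift along the world's x, y, z scaled (see below), then the closure, from -1 (fully open) to 1 (shut). In form: [[[rx, ry, rz, x, y, z, gripper], ...]]. A call has 1 to 12 rows; each row shifts and turns the commanded pose from where the row before left it; what a row does not reach is not made up. The controller multiplies each number of a shift by 0.2 m and each number of a turn by pi/2 rad. A row lasts 1/10 s, in which the tool goes at most 50 mm and 8.59 degrees, less where a joint would pass 70% of its speed; a pose out of reach is approached as far as the arm can. A call with a number of a shift or a turn outside -1 to 1 is refused whole. A call with a gripper value outside its range is refused whole. The fingers move at their own pace and stop on an object; "grip_force" is the grip in N (left out, the last holds). Time passes only in rows, so rows that do not move let the fingers close. It gives the time, the measured TCP pose, the force, the opening and the grip force at its end, in the units of the state.
- env.state(): the state, without advancing time (a new reading comes with each control period).
- optics.grab_frame(name): name is "scene" or "top" or "wrist"; returns (picture, depth): 420x560x3 uint8, red, green, blue; 420x560 float32, mm along the optical axis (not along the pixel's ray), 0 where there is no reading.
- optics.camera_info(name): a dict with "camera_matrix" (3x3 intrinsics, pixels), "R" (3x3) and "t" (3): a world point X has camera coordinates R X + t; the wrist camera has in their place "mount" (4x4, takes a point from camera to tool coordinates, whose origin is the TCP and whose axes are the flange's). Camera axes: x right, y down, z forward; pixel columns grow to the right and rows downward; lengths in mm; the calibration is good to about 2 mm. A picture is of the moment at which its call begins: read the wrist's pose just before it. camera_info takes no time and is no camera call.
- env.job_done(): hands the job in; it is judged then, once.
Trained networks look in the newest picture that a camera, given by its name, has taken for a name from the list of things; names that differ only in an ending like _2 or _b are one class to them, and where a whole thing is asked for, a point or a joint stands for the part that bears it (a point fixed in the world has none). Each returns a list of dicts, best first, with "conf" (0 to 1); they miss things now and then, are a little off and sometimes report something else, mostly with a low value. They report only what shows in the picture. A call takes as long as a camera call. They do not tell look-alikes from the thing itself.
- optics.silhouettes(camera, name): "mask" (420x560 bool, what is visible of it) and "at" ([column, row] in pixels, amid what is visible of it).
- optics.place_of(camera, name): "at" ([column, row] in pixels: a listed point, or the origin of a listed thing).
The state is a dict: "time_s": time; "qpos": joint angles; "qvel": joint speeds; "effort": joint torques, N m; "ee_pos": TCP position; "ee_rot": TCP orientation; "force": force on the tool from outside, world axes, zero at the start; "torque": the same for the moment, N m; "gripper_width": finger opening in mm; "gripper_force": force on a finger pad.
Only numpy, scipy, OpenCV 4.12 (cv2) and the standard library are available. Lean on these libraries where they do the work, as an engineer would, in place of code of your own. Each camera call takes 0.05 s, during which the arm holds its last target. There are 200 camera calls.

## Task

The bench manifold is being made ready for a leak test, for which its yellow-handled stopcock has to be shut and the blue one left open. Push the manifold's cover along its rails by the black bar, away from the valves as far as it goes, then push the yellow handle round its quarter turn clockwise until it stops across its pipe. Only push with the fingertips, lift nothing; leave the cover open in its rails and the blue handle and everything else on the table as they are.

Things in the scene. Friction and masses are not known exactly. Their poses are not given: they have to be found in the camera images.
- manifold: grey stopcock manifold, 176 (x) x 188 (y) x 64 mm, heavy, does not move; turned by -0.45 to 0.1 rad. Origin: centre of its underside. +y runs along the rails, from the valve bay (-y half) to the solid block (+y half); its -x side, with a round gauge, faces the robot. Rail tops and end stops at z 64. Hose barbs stick out 22 mm at both ends.
- bay (a point): centre of the valve bay's opening, 56 mm above the table, at y -47 of the manifold. Inside, the bay is 154 (x) x 78 (y) mm, floor at 9 mm; the end wall is 8 mm thick, the side walls 11 mm. Two valves stand in it: pivots 21 mm to +y of this point and at x -30 and x +32; which of them is the yellow one changes.
- cover: loose aluminium plate, 165 (x) x 88 (y) x 4 mm, 0.17 to 0.35 kg, lying in the manifold's rails with 1.5 mm play each side, underside at z 56 of the manifold. Origin: centre of its underside; axes as the manifold's. It starts closed or ajar, at y -46 to -32 of the manifold; pushed along +y by a few newtons it slides until its end stop, at y 46.
- cover_bar (a point): centre of the black push bar on the cover: 80 (x) x 9 (y) x 16 mm, standing on the plate's top (z 60 to 76 of the manifold), 20 mm to the +y side of the cover's centre; this point is 68 mm above the table. Behind it, on its -y side, 59 mm of flat plate are free.
- yellow_handle (a joint): the joint of the yellow handle (vertical pivot, stiff: about 3 N at its end). 0 = open: it points along the manifold's -y, in line with its pipe. Grows clockwise seen from above, to 1.57 = shut, against its stop: it points along the manifold's -x, across its pipe. Starts at 0 to 0.2.
- yellow_tip (a point): on top of the yellow handle, 36 mm from its pivot and 6 mm short of its end; 49 mm above the table. The handle's yellow sleeve is 11 mm wide and 10 mm high (39 to 49 mm above the table) and runs from 12 to 42 mm from the pivot. Below it only the pipe, whose top is 30 mm above the table.
- yellow_pivot (a point): the yellow handle's pivot axis, 46 mm above the table (stem nut 9 mm across; hub 15 mm across).
- blue_handle (a joint): the joint of the blue handle (vertical pivot, stiff: about 3 N at its end). 0 = open: it points along the manifold's -y, in line with its pipe. Grows clockwise seen from above, to 1.57 = shut, against its stop: it points along the manifold's -x, across its pipe. Starts at 0 to 0.2. Must stay as it is.
- blue_tip (a point): on top of the blue handle, same shape and sizes as the yellow one, 36 mm from its pivot, 49 mm above the table.
- hex_key_set: red folding hex key holder lying flat beside the manifold's right end, 88 x 30 x 16 mm; origin at the centre of its underside; loose, to be left alone
- loupe: black stand loupe standing beside the manifold's left end, 35 mm across, 37 mm tall; origin at the centre of its underside; loose, to be left alone
- sample_tray: shallow black tray 105 x 150 x 16 mm, in front of the copy stand; origin at the centre of its underside; loose, to be left alone
- mount_black: black resin sample mount in the tray, 30 mm across, 15 mm tall; origin at the centre of its underside; loose, to be left alone
- mount_red: dark red resin sample mount in the tray, 30 mm across, 14 mm tall; origin at the centre of its underside; loose, to be left alone
- swab_jar: clear jar of swabs behind the manifold, 44 mm across, 73 mm tall; origin at the centre of its underside; loose, to be left alone
- solvent_bottle: white dropper bottle with a red tip behind the manifold, 34 mm across, 92 mm tall; origin at the centre of its underside; loose, to be left alone
- glass_vial: glass vial with a black cap behind the manifold, 18 mm across, 52 mm tall; origin at the centre of its underside; loose, to be left alone
Not all that is in view belongs to the job. Of the things that look like the cover, the larger one is meant.

How it is judged (in metres and radians):
On the way, in this order (a step that is already met when the one before it is completed fails the run):
1. the cover is slid along its rails to the far end, clear of the valve bay (y of cover in the frame of manifold above 0.039 m), for 0.2 s.
2. the yellow handle is pushed round to its stop, across its pipe (value of joint yellow_handle above 1.48 rad), for 0.2 s.
At the end, for the whole second after the job is handed in: The yellow handle is within 5 degrees of its shut stop (joint over 1.48), the cover lies flat in its rails within 7 mm of the far end stop (its origin beyond y 39 mm of the manifold) and at rest, and the blue handle's end is within 8 mm of where it was (y of cover in the frame of manifold above 0.039 m and value of joint yellow_handle above 1.48 rad and z of cover in the frame of manifold between 0.052 and 0.06 m and angle between cover's own z axis and vertical below 0.05 rad and linear speed of cover below 0.01 m/s and velocity of joint yellow_handle below 0.05 rad/s and distance of blue_tip from where it was at the start of the episode below 0.008 m); the robot touches nothing.
It fails at once if the cover is lifted out of its rails (10 mm up) or tipped (z of cover in the frame of manifold above 0.066 m or angle between cover's own z axis and vertical above 0.12 rad).
It fails at once if the blue handle is moved (8 mm at its end) (distance of blue_tip from where it was at the start of the episode above 0.008 m).
It fails at once if something else on the table is lifted, carried or pushed away (20 mm) (distance of any of hex_key_set, loupe, sample_tray, mount_black, mount_red, swab_jar, solvent_bottle, glass_vial from where it was at the start of the episode above 0.02 m).
It also fails if it takes over 51 s, if anything falls off the work surface, if the arm or the gripper's body presses on something with over 40 N, if the wrist force passes 120 N, or if a joint passes its speed limit or range.

## Working session

There is one attempt and no reset: what is moved stays moved. The work goes in short steps, Python scripts to look and compute and a tool call to move; the robot and the scene stay as the last step left them, time stands still between calls to the robot, and variables do not carry over. Pictures are saved under pics/ and viewed, at most 10 in all, crops included, and the job is handed in when it is done.

Besides the shell and the picture viewer there is one more tool, called after "Emit:" in YAML: its name, and indented under it one key for each argument. send_rows: Moves the arm, as the interface text tells. Its arguments: {"type":"object","properties":{"targets":{"type":"array"},"grip_force":{"type":"number"}},"required":["targets"]}

```bash
mkdir -p pics
cat > h.py <<'E'
import numpy as np, cv2
from workcell import env, optics
from scipy.spatial.transform import Rotation as Ro
def cam(n):
    c=optics.camera_info(n); K=np.array(c["camera_matrix"])
    if "R" in c: R=np.array(c["R"]);t=np.array(c["t"]).ravel(); return K,R,t
    s=env.state(); M=np.array(c["mount"]); 
    T=np.eye(4);T[:3,:3]=Ro.from_euler('xyz',s["ee_rot"],degrees=True).as_matrix();T[:3,3]=s["ee_pos"]
    W=T@M; R=W[:3,:3].T; return K,R,-R@W[:3,3]
def onz(C,p,z):
    K,R,t=C; d=R.T@np.linalg.inv(K)@np.array([p[0],p[1],1.]); o=-R.T@t
    return o+d*(z-o[2])/d[2]
def px(C,X):
    K,R,t=C; q=K@(R@np.array(X,float)+t); return q[:2]/q[2]
E
python3 - <<'E'
from h import *
print(env.state())
ims=[]
for n in ("top","scene"):
    C=cam(n)
    im,d=optics.grab_frame(n); cv2.imwrite(f"pics/{n}0.png",im[:,:,::-1]); 
    for nm,z in (("manifold",0),("bay",56),("cover",56),("cover_bar",68),("yellow_tip",49),("yellow_pivot",46),("blue_tip",49)):
        for r in optics.place_of(n,nm)[:3]:
            print(n,nm,round(r["conf"],2),np.round(r["at"]),np.round(onz(C,r["at"],z)))
E
```

```text
{'time_s': 0.0, 'qpos': array([ 7.52867108e+01,  1.83499293e+01,  8.97078883e+01,  7.02515229e-04,
        7.20444481e+01, -1.14487849e+00]), 'qvel': array([-0.0007769 , -0.02281982,  0.04870361, -0.01447873, -0.00527365,
       -0.08809499]), 'effort': array([ 1.98223388e-03, -4.12473428e+01, -2.31979609e+01,  7.28976564e-02,
        4.55199892e-02, -1.21119401e-04]), 'ee_pos': array([134.75060373, 558.44797818, 213.12741123]), 'ee_rot': array([-1.79897768e+02, -2.71110541e-03,  1.66431370e+02]), 'force': array([-0.11309408, -0.08263518, -0.44754467]), 'torque': array([ 0.04105352,  0.06226672, -0.04950148]), 'gripper_force': 0.0, 'gripper_width': 90.96916952711524}
top manifold 0.88 [268. 234.] [416. 346.   0.]
top manifold 0.23 [280. 153.] [711. 301.   0.]
top bay 0.74 [283. 239.] [394. 296.  56.]
top cover 0.65 [282. 237.] [402. 299.  56.]
top cover 0.61 [152. 242.] [385. 735.  56.]
top cover_bar 0.73 [279. 232.] [416. 307.  68.]
top cover_bar 0.62 [152. 240.] [392. 731.  68.]
top yellow_tip 0.34 [279. 233.] [416. 307.  49.]
top blue_tip 0.54 [260. 164.] [656. 371.  49.]
scene manifold 0.8 [249. 250.] [426. 345.   0.]
scene manifold 0.58 [247. 243.] [437. 380.   0.]
scene bay 0.74 [246. 244.] [392. 289.  56.]
scene cover 0.86 [244. 244.] [390. 292.  56.]
scene cover 0.74 [185. 198.] [357. 624.  56.]
scene cover 0.17 [343. 231.] [639. 216.  56.]
scene cover_bar 0.7 [243. 234.] [402. 320.  68.]
scene cover_bar 0.66 [189. 196.] [365. 614.  68.]
scene cover_bar 0.19 [244. 244.] [382. 274.  68.]
```

View pics/top0.png

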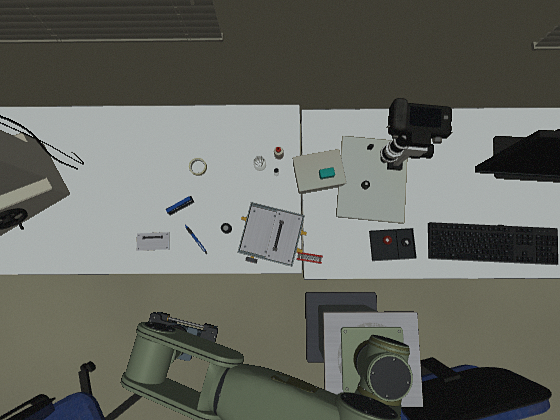

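View pics/scene0.png

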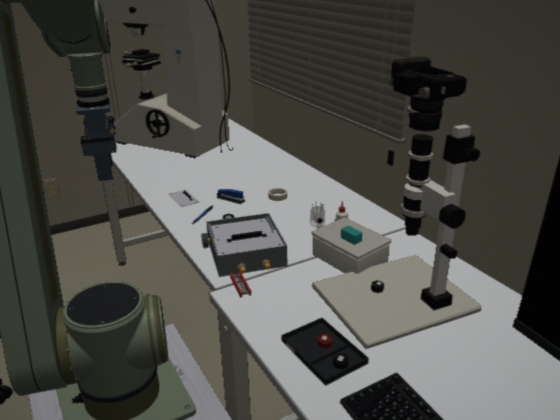

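The larger cover is the plate in the manifold at top (280,234); the small look-alike lies loose on the bench at (152,242). Going above the manifold to confirm it close up.

Emit:
send_rows:
  targets:
    - [[0,0,0,0.165,-0.15,0.055,1],[0,0,0,0.165,-0.15,0.055,1],[0,0,0,0.165,-0.15,0.055,1],[0,0,0,0.165,-0.15,0.055,1],[0,0,0,0.165,-0.15,0.055,1],[0,0,0,0.165,-0.15,0.055,1],[0,0,0,0.165,-0.15,0.055,1],[0,0,0,0.165,-0.15,0.055,1],[0,0,0,0,0,0,1],[0,0,0,0,0,0,1]]
  grip_force: 20

```text
time_s: 1.8
ee_pos: [399.4, 318.4, 302.1]
ee_rot: [180.0, -0.0, 166.3]
force: [-0.5, 0.2, 0.3]
gripper_width: 14.1
gripper_force: 0.0
```

```bash
cat > look.py <<'E'
import sys
from h import *
s=env.state(); print(s["time_s"],s["ee_pos"],s["ee_rot"],s["gripper_width"],s["force"])
C=cam("wrist"); im,d=optics.grab_frame("wrist"); cv2.imwrite(f"pics/{sys.argv[1]}.png",im[:,:,::-1])
np.savez("last.npz",im=im,d=d,K=C[0],R=C[1],t=C[2])
for nm,z in (("manifold",0),("bay",56),("cover",56),("cover_bar",68),("yellow_tip",49),("yellow_pivot",46),("blue_tip",49)):
    for r in optics.place_of("wrist",nm)[:2]:
        print(nm,round(r["conf"],2),np.round(r["at"]),np.round(onz(C,r["at"],z),1))
E
python3 look.py w1
```

```text
1.8 [399.36213826 318.44741754 302.06351572] [ 1.79963019e+02 -1.81681781e-02  1.66293415e+02] 14.129151957819584 [-0.54828361  0.21357542  0.29481974]
manifold 0.87 [290. 184.] [412.8 336.5   0. ]
manifold 0.72 [392. 174.] [434.5 491.9   0. ]
cover 0.83 [260. 190.] [401.5 293.7  56. ]
cover_bar 0.63 [273. 193.] [408.5 311.3  68. ]
cover_bar 0.17 [  5. 236.] [379.1 -64.8  68. ]
```

View pics/w1.png

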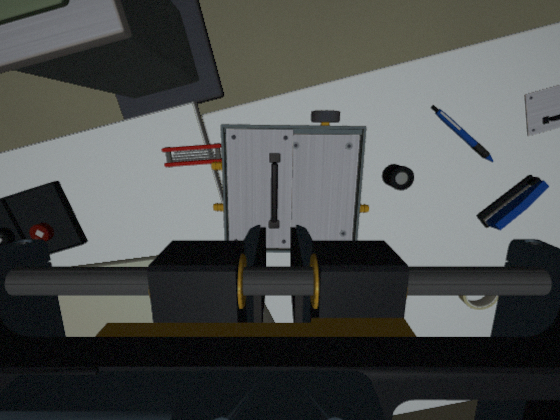

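The picture confirms it: the big plate with the black bar at (274,190), lying in the manifold rails at left (bay side). The small one is at (540,110), loose on the bench. The red hex key set is at (192,155).

Run:
```python
from h import *
L=np.load("last.npz");C=(L["K"],L["R"],L["t"]);im=L["im"]
A=onz(C,(222.5,126),64);B=onz(C,(366,127),64)
v=(B-A)[:2];print(A,B,np.linalg.norm(v),np.degrees(np.arctan2(-v[0],v[1])))
y=np.degrees(np.arctan2(-v[0],v[1]))
for p in ((274,158),(274,225)): print(onz(C,p,76))
for p in ((228,131),(228,248),(293,131),(293,250)): print(p,onz(C,p,60))
c=cv2.resize(im[110:260,205:385],None,fx=4,fy=4,interpolation=cv2.INTER_CUBIC);cv2.imwrite("pics/w1c.png",c[:,:,::-1])
```

```text
[308.52934457 268.94268828  64.        ] [353.28841756 447.39848142  64.        ] 183.98327294293685 -14.080088582998064
[362.60196667 323.70606816  76.        ]
[449.3318078  302.29193109  76.        ]
(228, 131) [316.01103974 273.47054656  60.        ]
(228, 248) [471.87963982 228.76996297  60.        ]
(293, 131) [336.00201318 355.50712797  60.        ]
(293, 250) [496.87677127 318.40221944  60.        ]
```

View pics/w1c.png

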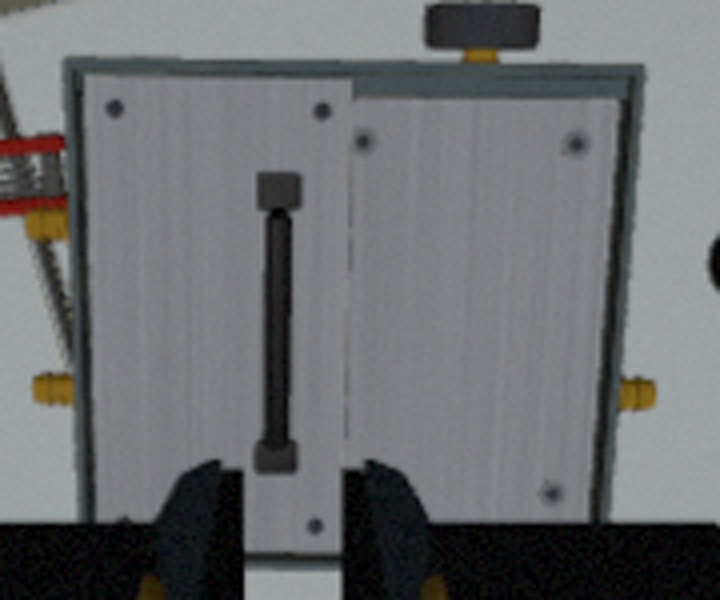

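Emit:
send_rows:
  targets:
    - [[0,0,0,0.01,-0.185,-0.1,1],[0,0,0,0,0,-0.2,1],[0,0,0,0,0,-0.2,1],[0,0,0,0,0,-0.2,1],[0,0,0,0,0,-0.2,1],[0,0,0,0,0,-0.2,1],[0,0,0,0,0,0,1]]

```text
time_s: 2.9
ee_pos: [397.2, 279.9, 77.7]
ee_rot: [-179.5, -0.4, 166.5]
force: [-0.9, -0.0, 0.5]
gripper_width: 0.3
gripper_force: 0.0
```

```bash
python3 look.py w2
```

```text
2.9 [397.19457358 279.93497525  77.73173027] [-179.52640038   -0.44306173  166.46661437] 0.2993286462953176 [-0.86875728 -0.01288689  0.47604901]
cover 0.91 [298. 242.] [401.4 294.   56. ]
cover 0.41 [175. 166.] [334.8 230.2  56. ]
cover_bar 0.98 [328. 251.] [407.3 311.1  68. ]
```

View pics/w2.png

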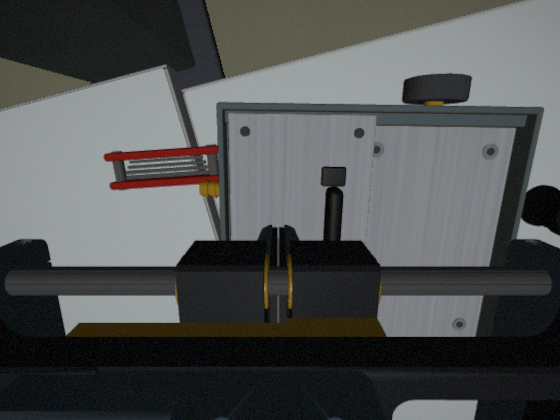

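The shut fingers (278,235) stand on the -y side of the bar (333,210), over free plate. Going down and pushing.

Emit:
send_rows:
  targets:
    - [[0,0,0,0.005,0,-0.058,1],[0,0,0,0,0,0,1],[0,0,0,0.012,0.0485,0,1],[0,0,0,0.012,0.0485,0,1],[0,0,0,0.012,0.0485,0,1],[0,0,0,0.012,0.0485,0,1],[0,0,0,0.012,0.0485,0,1],[0,0,0,0.012,0.0485,0,1],[0,0,0,0.012,0.0485,0,1],[0,0,0,0.012,0.0485,0,1],[0,0,0,0,0,0,1]]

```text
time_s: 4.4
ee_pos: [421.8, 361.3, 70.5]
ee_rot: [179.9, 0.0, 166.5]
force: [-0.4, 0.4, -0.7]
gripper_width: 0.4
gripper_force: 0.0
```

```bash
python3 look.py w3
```

```text
4.4 [421.83389566 361.34249521  70.4873882 ] [1.79889885e+02 4.91442750e-02 1.66473156e+02] 0.4366743915812748 [-0.43510002  0.35343859 -0.73928118]
bay 0.9 [161. 238.] [400.4 291.3  56. ]
cover 0.58 [271. 241.] [418.9 359.   56. ]
cover_bar 0.62 [300. 249.] [423.8 375.5  68. ]
blue_tip 0.64 [136. 187.] [366.3 284.   49. ]
blue_tip 0.24 [439. 198.] [418.  468.8  49. ]
```

Emit:
send_rows:
  targets:
    - [[0,0,0,0,0,-0.012,1],[0,0,0,0.006,0.0243,0,1],[0,0,0,0.006,0.0243,0,1],[0,0,0,0.006,0.0243,0,1],[0,0,0,0.006,0.0243,0,1],[0,0,0,0.006,0.0243,0,1],[0,0,0,0,0,0,1]]

```text
time_s: 5.5
ee_pos: [427.3, 384.8, 67.9]
ee_rot: [180.0, 0.0, 166.5]
force: [0.2, 0.3, -0.1]
gripper_width: 0.6
gripper_force: 0.0
```

Emit:
send_rows:
  targets:
    - [[0,0,0,0.003,0.0122,0,1],[0,0,0,0.003,0.0122,0,1],[0,0,0,0,0,0,1]]

```text
time_s: 5.8
ee_pos: [427.3, 385.3, 67.9]
ee_rot: [-179.6, -0.1, 166.5]
force: [-0.5, -10.0, 5.7]
gripper_width: 0.6
gripper_force: 5.1
```

Emit:
send_rows:
  targets:
    - [[0,0,0,-0.018,-0.073,0,1],[0,0,0,0,0,0.2,1],[0,0,0,0,-0.1,0.2,1],[0,0,0,0.03,-0.2,0.1,1],[0,0,0,0.03,-0.13,0,1],[0,0,0,0,0,0,1],[0,0,0,0,0,0,1]]

```text
time_s: 6.5
ee_pos: [436.7, 288.0, 168.2]
ee_rot: [179.9, 0.0, 166.3]
force: [-0.4, 0.3, -0.8]
gripper_width: 0.3
gripper_force: 0.0
```

```bash
python3 look.py w4
```

```text
6.5 [436.72604473 287.98450982 168.16166468] [1.79909947e+02 1.02406828e-02 1.66338980e+02] 0.3195500461193818 [-0.37589666  0.30048005 -0.75623096]
manifold 0.94 [318. 165.] [413.9 340.3   0. ]
bay 0.55 [270. 170.] [401.3 290.4  56. ]
cover 0.74 [372. 170.] [422.7 382.1  56. ]
cover_bar 0.78 [393. 176.] [430.2 395.9  68. ]
yellow_tip 0.63 [254. 204.] [430.3 267.7  49. ]
yellow_pivot 0.97 [292. 205.] [440.5 303.1  46. ]
blue_tip 0.86 [255. 131.] [364.4 285.5  49. ]
```

View pics/w4.png

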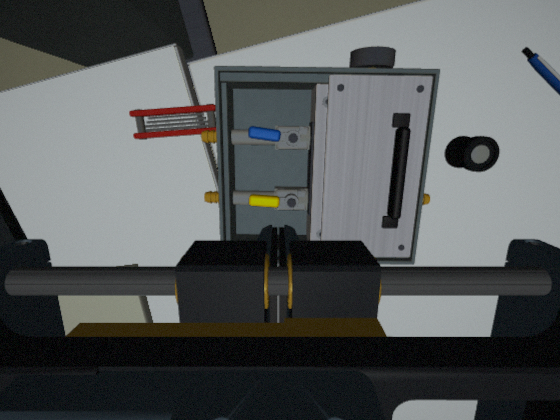

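Yellow valve is the nearer-to-bottom one: handle at (262,201), pivot (292,200), i.e. at x +32; blue at (265,132) stays. The cover is at its far end. Checking heights round the valve from depth before entering the bay.

Run:
```python
from h import *
print(env.state()["qpos"])
L=np.load("last.npz");K,R,t=L["K"],L["R"],L["t"];d=L["d"]
v,u=np.mgrid[:420,:560];P=np.stack([(u-K[0,2])/K[0,0]*d,(v-K[1,2])/K[1,1]*d,d],-1)
W=(P-t)@R; a=np.radians(-14.); o=np.array([439,303.]) 
Q=W[...,:2]-o; x=Q[...,0]*np.cos(a)+Q[...,1]*np.sin(a); y=-Q[...,0]*np.sin(a)+Q[...,1]*np.cos(a);z=W[...,2]
print("y cols",list(range(-68,40,4)))
for X in range(-108,40,4):
    r=[]
    for Y in range(-68,40,4):
        m=(abs(x-X)<2)&(abs(y-Y)<2)&(d>0); r.append("%3d"%np.median(z[m]) if m.sum()>1 else " --")
    print("%4d"%X," ".join(r))
im=L["im"].astype(int)
for nm,m in (("yel",(im[...,0]>150)&(im[...,1]>130)&(im[...,2]<80)),("blu",(im[...,2]>130)&(im[...,0]<90))):
    m&=(abs(z-49)<6)&(abs(x)<110)&(abs(y)<70)
    p=np.stack([x[m],y[m]],1);c=p.mean(0);w=np.linalg.svd(p-c)[2][0];print(nm,m.sum(),c,p.min(0),p.max(0),w)
```

```text
[ 3.22140590e+01  1.57135955e+01  1.00479045e+02  1.08378377e-02
  6.38297701e+01 -4.42754508e+01]
y cols [-68, -64, -60, -56, -52, -48, -44, -40, -36, -32, -28, -24, -20, -16, -12, -8, -4, 0, 4, 8, 12, 16, 20, 24, 28, 32, 36]
-108  62  53  33  26  20  21  21  22  22  22  22  22  23  26  23  25  24  24  26  25  26  26  45  50  51  59  58
-104  62  53  32   7   8   8   7   7   8   7   7   7   8   7   7   7   7   8   8   7   7   8  44  49  49  58  59
-100  63  53  32   7   7   7   7   7   7   7   7   7   8   7   8   7   7   7   7   7   7   7  39  48  49  58  58
 -96  62  52  32   7   7   7   8   7   7   8   7   8   7   8   8   8   7   7   8   7   7   7  40  49  50  59  59
 -92  62  54  32   8   7   8   7   7   7   8   7   7   7   8   7   7   7   7   7   7   7   7  41  49  51  59  59
 -88  62  51  28   7   7   7   7   7   7   8   8   7   7   7   7   7   7   8   7   8   7   7  45  48  50  58  58
 -84  62  51  29   7   7   8   8   7   7   7   7   7   8   7   8   7   7   8   7   7   7   8  45  49  50  58  58
 -80  62  54  29   7   7   7   7   7   8   8   8   7   8   7   7   7   7   7   7  
[... 2839 characters left out ...]
  49  58  59  58
  24  63  50  25   7   7   7   8   7   7   7   7   7   8   8   8   7   7   8   7   8   7   8  49  49  57  58  58
  28  62  49  26   7   8   7   7   8   7   8   7   7   7   8   8   7   7   7   8   7   8   9  49  49  54  58  58
  32  62  50  20   8   8   7   7   8   7   8   7   7   8   7   7   7   7   7   8   8   7   9  49  49  50  58  58
  36  --  49  20   7   7   7   8   7   7   7   7  --   7   8   7   8  --   7   7   7   7  12  48  49  48  --  --
yel 236 [ -2.81299839 -27.57470354] [ -7.55621863 -40.89033539] [  2.29108549 -13.63686093] [0.07032072 0.99752443]
blu 219 [-66.13977608 -27.05834561] [-70.32345437 -39.79779121] [-61.4763153  -14.03302012] [0.13756281 0.99049305]
```

Emit:
send_rows:
  targets:
    - [[0,0,-0.091,0.0435,-0.059,0,1],[0,0,-0.091,0.0435,-0.059,0,1],[0,0,-0.091,0,0,0,1],[0,0,-0.091,0,0,0,1],[0,0,-0.091,0,0,0,1],[0,0,-0.091,0,0,0,1],[0,0,-0.091,0,0,0,1],[0,0,-0.091,0,0,-0.1,1],[0,0,-0.091,0,0,-0.1,1],[0,0,-0.091,0,0,-0.1,1],[0,0,-0.091,0,0,-0.1,1],[0,0,0,0,0,0,1]]

```text
time_s: 8.1
ee_pos: [452.3, 263.8, 85.5]
ee_rot: [-179.8, 0.2, 76.4]
force: [-1.4, 0.5, 0.3]
gripper_width: 0.2
gripper_force: 0.0
```

```bash
python3 look.py w5
```

```text
8.1 [452.26553526 263.79691191  85.52962374] [-179.75328971    0.23045274   76.38130655] 0.2397972518156322 [-1.39019562  0.4977135   0.29632203]
manifold 0.72 [210. 142.] [413.5 337.   -0. ]
manifold 0.34 [153. 236.] [340.8 272.1   0. ]
bay 0.77 [202. 213.] [406.7 292.9  56. ]
bay 0.73 [491. 102.] [599.8 319.2  56. ]
cover 0.67 [185.  69.] [423.8 380.9  56. ]
cover_bar 0.78 [177.  24.] [429.  400.9  68. ]
yellow_pivot 0.76 [247. 188.] [439.4 301.   46. ]
blue_tip 0.56 [150. 236.] [363.8 283.9  49. ]
blue_tip 0.34 [529.   4.] [629.3 368.6  49. ]
```

View pics/w5.png

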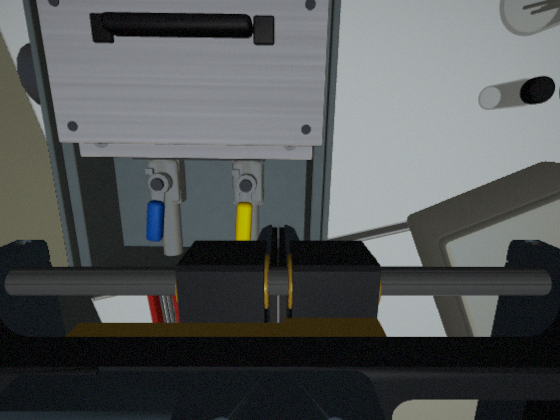

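Fingers (278,240) stand to the right (+x) of the yellow handle (244,222), inside the bay's walls, blue at (155,222) well off. Going down.

Emit:
send_rows:
  targets:
    - [[0,0,0,0,0,-0.1,1],[0,0,0,0,0,-0.1,1],[0,0,0,0,0,-0.052,1],[0,0,0,0,0,0,1],[0,0,0,0,0,0,1]]

```text
time_s: 9.0
ee_pos: [454.5, 264.8, 38.1]
ee_rot: [180.0, -0.0, 76.3]
force: [-0.9, 0.4, 0.1]
gripper_width: 0.7
gripper_force: 0.0
```

Emit:
send_rows:
  targets:
    - [[0,0,0,-0.024,0.006,-0.005,1],[0,0,0,-0.024,0.006,0,1],[0,0,0,-0.0195,-0.002,0,1],[0,0,0,-0.0195,-0.002,0,1],[0,0,0,-0.022,0.0085,0,1],[0,0,0,-0.022,0.0085,0,1],[0,0,0,-0.022,0.016,0,1],[0,0,0,-0.022,0.016,0,1],[0,0,0,0,0,0,1]]

```text
time_s: 9.9
ee_pos: [418.9, 275.7, 37.0]
ee_rot: [180.0, 0.0, 76.4]
force: [0.8, -2.9, 1.0]
gripper_width: 0.2
gripper_force: 1.1
```

Emit:
send_rows:
  targets:
    - [[0,0,0,-0.014,0.029,0,1],[0,0,0,-0.014,0.029,0,1],[0,0,0,0,0,0,1],[0,0,0,0.002,0.0085,0,1],[0,0,0,0,0,0,1]]

```text
time_s: 10.4
ee_pos: [413.0, 284.5, 36.4]
ee_rot: [180.0, 0.6, 76.5]
force: [4.2, -17.6, 5.7]
gripper_width: 0.5
gripper_force: 8.4
```

Emit:
send_rows:
  targets:
    - [[0,0,0,0,0,0,1],[0,0,0,-0.015,-0.065,0,1],[0,0,0,0,0,0.1,1],[0,0,0,0,0,0.2,1],[0,0,0,0.1,-0.1,0.2,1],[0,0,0,0.15,-0.2,0.1,1],[0,0,0,0,0,0,1],[0,0,0,0,0,0,1]]

```text
time_s: 11.2
ee_pos: [458.5, 218.9, 155.3]
ee_rot: [-180.0, -0.1, 76.2]
force: [-0.1, 0.1, -0.2]
gripper_width: 0.4
gripper_force: 0.0
```

```bash
python3 look.py w6
python3 - <<'E'
from h import *
L=np.load("last.npz");K,R,t=L["K"],L["R"],L["t"];d=L["d"];im=L["im"].astype(int)
v,u=np.mgrid[:420,:560];W=(np.stack([(u-K[0,2])/K[0,0]*d,(v-K[1,2])/K[1,1]*d,d],-1)-t)@R
a=np.radians(-14.);Q=W[...,:2]-[438,303.5];x=Q[...,0]*np.cos(a)+Q[...,1]*np.sin(a);y=-Q[...,0]*np.sin(a)+Q[...,1]*np.cos(a);z=W[...,2]
for nm,m in (("yel",(im[...,0]>150)&(im[...,1]>130)&(im[...,2]<80)),("blu",(im[...,2]>130)&(im[...,0]<90))):
    m&=(abs(z-49)<6)&(abs(x)<110)&(abs(y)<70);p=np.stack([x[m],y[m]],1);c=p.mean(0);w=np.linalg.svd(p-c)[2][0];print(nm,m.sum(),c,p.min(0),p.max(0),w)
m=(abs(x+30)<30)&(d>0)&(z>55.)&(z<61)&(y>-40)&(y<90);print("plate y",np.percentile(y[m],[0.5,50,99.5]),np.median(z[m]))
E
```

```text
11.2 [458.49006799 218.92879253 155.2901274 ] [-1.79965475e+02 -6.91058958e-02  7.62126955e+01] 0.3768978032503479 [-0.09602827  0.08690741 -0.16302485]
manifold 0.95 [209.  97.] [416.7 336.6   0. ]
manifold 0.73 [503.  54.] [703.9 306.8   0. ]
bay 0.81 [199. 148.] [406.  290.4  56. ]
yellow_tip 0.81 [193. 127.] [404.6 308.9  49. ]
yellow_pivot 0.72 [235. 126.] [440.2 301.1  46. ]
blue_tip 0.9 [157. 164.] [363.8 285.9  49. ]
yel 342 [-26.15909542  -0.84464914] [-40.12283436  -5.1420889 ] [-12.81663194   3.40594996] [0.99999929 0.00119438]
blu 228 [-64.59119514 -27.22121907] [-69.46249751 -40.37821543] [-60.30939893 -14.61797162] [-0.13712662 -0.99055353]
plate y [27.8075728  59.34054998 87.93949085] 58.90847947391941
```

View pics/w6.png

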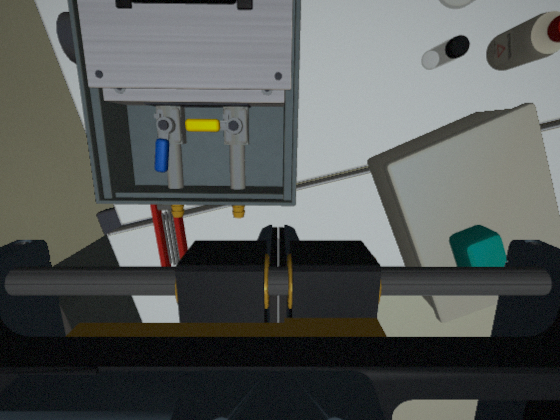

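The yellow handle at (203,125) lies across its pipe at 90°. Blue at (161,155) is unmoved, the cover edge is at about y +2 mm (cover centre about y 46), and the arm is clear.

```bash
python3 -c "
from workcell import env
print(env.job_done())"
```

```text
the job is handed in; nothing more can be done
None
```

The job is handed in: the cover is open at its far end stop, the yellow handle is shut at its stop, and the blue handle measured the same angle and position as before. No verdict came back from the judging.

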